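# Load a sample rack past the sprung drop gate

### The arm

A 6-joint arm with a two-finger parallel gripper is mounted at the origin on the work surface. World frame = base frame: x ahead of the robot, y to its left, z up, the work surface at z = 0. Lengths are in m, angles in degrees, forces in N, time in s.
With the tool pointing down it reaches from about 0.25 to 0.725 m from the base axis. Payload 9.7 kg.
Tool frame: the origin (TCP) lies at the very end of the fingers, on their centre line; the grasp point (between the pads) lies 19 mm behind it; y points along the fingers, x is the direction in which the jaws open and shut, and the axes are right-handed (so a half turn about y gives the same grasp; the last joint's range is limited). The gripper opens to 85 mm and grips with 20 to 120 N. Pads are 22 mm wide; open, the fingers measure 114 mm over their backs; the gripper's body (76 mm by 85 mm) begins 54 mm behind the grasp point. The pads swing forward as they close: fully open they stand 13 mm farther back than shut.
Start: joints at [0, 4.979, 10.078, 95.1, 0, 90], TCP at [0.55, -0, 0.231] pointing down, gripper open.
Joint ranges: [-179.16, 179.16], [-48.56, 103.87], [-65.8, 70.77], [-126.05, 130.52], [-82.76, 87.17], [-180, 180]. Speed limits (degrees/s): [127.2, 127.2, 147.25, 180, 180, 180].

### API

Orientations are given as [roll, pitch, yaw] about the fixed x, y, z axes, in that order (R = Rz(yaw) Ry(pitch) Rx(roll)).
In Python, from workcell import bot gives the robot as it stands.
- The arm moves only by the shell command python3 -m jog 'ROWS' [FORCE]. ROWS is JSON, a list of rows, each a list of 7 numbers: the closure, from 0 (fully open) to 1 (shut), then the shift along the world's x, y, z in units of 25 mm (1.0 is 25 mm), then the turn, a rotation vector about the world's x, y, z in units of 5 degrees (1.0 is 5 degrees). A call has 1 to 5 rows; each row is the pose to reach, as a shift and turn from the pose commanded when the call began; what a row does not reach only later rows make up. A row lasts 1/10 s, in which the tool goes at most 50 mm and 8.59 degrees, less where a joint would pass 70% of its speed; a pose out of reach is approached as far as the arm can. A call with a gripper value outside its range is refused whole. The fingers move at their own pace and stop on an object; FORCE is the grip in N (left out, the last holds). Time passes only in rows, so rows that repeat a pose let the fingers close. It gives the time, the measured TCP pose, the force and the opening at its end, in the units of the state.
- bot.get_obs(): the state, without advancing time (a new reading comes with each control period).
- bot.camera(name): name is "scene" or "side" or "wrist"; returns (picture, depth): 400x640x3 uint8, red, green, blue; 400x640 float32, m along the optical axis (not along the pixel's ray), 0 where there is no reading.
- bot.camera_model(name): a dict with "fx", "fy", "cx", "cy" (pixels), "rvec" (rotation vector, rad) and "tvec" (3), from world to camera coordinates, as OpenCV has them; the wrist camera has in their place "tool_from_camera" (4x4, takes a point from camera to tool coordinates, whose origin is the TCP and whose axes are the tool frame's). Camera axes: x right, y down, z forward; pixel columns grow to the right and rows downward; lengths in m; the calibration is good to about 2 mm. A picture is of the moment at which its call begins: read the wrist's pose just before it. camera_model takes no time and is no camera call.
- bot.job_done(): hands the job in, once; it reports no verdict.
Trained networks look in the newest picture that a camera, given by its name, has taken for a name from the list of things; names that differ only in an ending like _2 or _b are one class to them, and where a whole thing is asked for, a point or a joint stands for the part that bears it (a point fixed in the world has none). Each returns a list of dicts, best first, with "conf" (0 to 1); they miss things now and then, are a little off and sometimes report something else, mostly with a low value. They report only what shows in the picture. A call takes as long as a camera call.
- bot.regions_of(camera, label): "pixels" (400x640 bool, what is visible of it) and "point" ([row, column] in pixels, amid what is visible of it).
The state is a dict: "time": time; "q": joint angles; "qd": joint speeds; "joint_efforts": joint torques, N m; "ee_pos": TCP position; "tcp_rot": TCP orientation; "wrist_force": force on the tool from outside, world axes, zero at the start; "torque": the same for the moment, N m; "opening": finger opening in m.
Only numpy, scipy, OpenCV 4.12 (cv2) and the standard library are available. Lean on these libraries where they do the work, as an engineer would, in place of code of your own. Each camera call takes 0.05 s, during which the arm holds its last target. There are 200 camera calls.

### The job

Load the white rack of pink-capped sample tubes into the reader bay: press the orange bar beside the lane down with one fingertip so that the drop gate is held open below the lane floor, and with the other finger push the rack along the lane, past the gate, until it is fully home against the rubber end stop. Keep the gate held down until the whole rack is past it, then let go so that the gate springs up behind the rack. Only push the rack, never lift or tip it, and leave everything else standing where it is.

Things in the scene. Friction and masses are not known exactly. Their poses are not given: they have to be found in the camera images.
- loader: White bench-top rack loader, fixed, base 146 (x) by 405 mm (y). Origin on the bench under the lane's middle at the gate; z up; the rack travels along its +y. Lane: open-topped channel along y centred on x = 0, floor at z = 70 mm, inner width 53 mm, rails 5 mm thick with tops at z = 90 mm, mouth at y = -240 mm. On +x a deck at z = 70 mm; beside the bay a grey reader 50 mm above it.
- gate_line (a point): Middle of the lane at the gate, at floor height (loader x = 0, y = 0, z = 70 mm). The shut gate is an orange plate 29 mm wide and 6 mm thick in the middle of the lane, standing 14 mm up above the floor through a 16 mm wide cross slot, between two white wear strips (top z = 70 mm) on which the rack slides. The rack cannot push it open.
- gate (a joint): Gate angle, rad: 0 shut; grows as the bar is pressed; from 0.20 the plate is wholly below the lane floor (open); 0.26 bottom stop. Hinge axis parallel to loader y, at x = +95, z = 64 mm; plate, arm and bar turn as one piece. A spring shuts it when let go: about 4 N on the bar starts it, 7 N holds it at the bottom.
- bar_mid (a point): Centre of the top of the orange press bar: a flat bar 26 mm wide, 8 mm thick, parallel to the lane outside its -x rail, from loader y = -237 to +39 mm (this point y = -100). Shut, it is at loader x = -56, z = 118 mm and slopes 0.22 rad down towards the lane; at 0.20 rad x = -64, z = 87, about level; at the bottom stop x = -65, z = 77. Press anywhere; a finger may slide along it.
- bay_stop (a point): Centre of the face of the rubber end stop of the bay, at loader x = 0, y = +120, z = 85 mm; the face is 53 mm wide and looks to -y.
- rack: White rack with pink caps, loose, about 0.2 kg, in the lane before the gate. 48 mm wide (x), 106 mm long (y, along the lane, within 0.03 rad), solid block 34 mm high, caps up to 66 mm. Origin at the centre of its underside. Push its flat -y end, 53 mm from the origin. Home against the stop: origin at loader y = +67 mm, tail 14 mm past the gate's middle.
- spare_rack: Bystander: a like rack with blue caps on the bench; origin under its centre.
- cup: Bystander: specimen cup with yellow lid, 53 mm across, 58 mm high, on the loader's deck; origin under its centre.
- tube_stand: Bystander: blue 40 mm block with one pink-capped tube, 64 mm high, on the loader's deck; origin under its centre.
- tip_box: Bystander: blue box of pipette tips with clear cover, 85 x 122 x 75 mm, on the bench; origin under its centre.
- timer: Bystander: flat white bench timer, 60 x 75 x 22 mm; origin under its centre.

How it is judged (in metres and radians):
On the way, in this order (a step that is already met when the one before it is completed fails the run):
1. the gate is held open while the rack still stands before it (value of joint gate above 0.19 rad and y of rack in the frame of loader below -0.052 m), for 0.1 s.
2. the whole rack is past the gate with the gate still held open (value of joint gate above 0.17 rad and y of rack in the frame of loader above 0.056 m), for 0.05 s.
At the end, for the whole second after the job is handed in: The rack stands upright and still on the lane floor in the bay, its front within 6 mm of the rubber stop, and the gate has sprung up shut behind it (angle under 0.03 rad) (y of rack in the frame of loader between 0.061 and 0.07 m and x of rack in the frame of loader between -0.006 and 0.006 m and z of rack in the frame of loader below 0.073 m and angle between rack's own z axis and vertical below 0.05 rad and linear speed of rack below 0.01 m/s and value of joint gate below 0.03 rad); the robot touches nothing.
It fails at once if the gate came up, or was not open, while the rack was over it (y of rack in the frame of loader between -0.052 and 0.055 m and value of joint gate below 0.17 rad).
It fails at once if the rack was lifted (z of rack in the frame of loader above 0.08 m).
It fails at once if the rack was tipped (angle between rack's own z axis and vertical above 0.2 rad).
It fails at once if a bystander was disturbed (distance of any of spare_rack, cup, tube_stand, tip_box, timer from where it was at the start of the episode above 0.03 m).
It also fails if it takes over 38 s, if anything falls off the work surface, if the arm or the gripper's body presses on something with over 40 N, if the wrist force passes 120 N, or if a joint passes its speed limit or range.

## Working session

There is one attempt and no reset: what is moved stays moved. The work goes in short steps, Python scripts to look and compute and a shell command to move; the robot and the scene stay as the last step left them, time stands still between calls to the robot, and variables do not carry over. Pictures are saved under pics/ and viewed, about 8 in all and at most 12, crops included, and the job is handed in when it is done.

```bash
mkdir -p pics; ls
cat > h.py <<'E'
import numpy as np, cv2
from workcell import bot
def w2c(name):
    m=bot.camera_model(name)
    R=cv2.Rodrigues(np.array(m["rvec"],float))[0]; return m,R,np.array(m["tvec"],float)
def cloud(name,depth):
    m,R,t=w2c(name); v,u=np.mgrid[:400,:640]
    P=np.stack([(u-m["cx"])/m["fx"]*depth,(v-m["cy"])/m["fy"]*depth,depth],-1)
    W=(P-t)@R; W[depth<=0]=np.nan; return W
def save(n,im): cv2.imwrite("pics/"+n,im[:,:,::-1])
E
python3 - <<'E'
from h import *
ims=[]
for c in ["scene","side"]:
    im,d=bot.camera(c); save(c+"0.png",im); np.save(c+"_d.npy",d); W=cloud(c,d); np.save(c+"_W.npy",W)
    for l in ["loader","rack","bar_mid","cup","tube_stand","tip_box","timer","spare_rack"]:
        for r in bot.regions_of(c,l)[:2]:
            p=W[r["pixels"]]; 
            print(c,l,round(r["conf"],2),[int(x) for x in r["point"]],r["pixels"].sum(),np.nanpercentile(p,[2,50,98],axis=0).round(3).tolist())
            np.save(f"m_{c}_{l}.npy",r["pixels"]) if r is not None and r["conf"]>.5 else 0
print(bot.get_obs())
E
```

```text
pics
scene loader 0.94 [251, 335] 9350 [[0.493, -0.121, 0.009], [0.621, 0.154, 0.07], [0.705, 0.288, 0.121]]
scene rack 0.76 [207, 299] 795 [[0.553, -0.055, 0.079], [0.588, -0.006, 0.118], [0.612, 0.041, 0.137]]
scene rack 0.18 [284, 476] 733 [[0.34, 0.366, 0.004], [0.38, 0.404, 0.022], [0.405, 0.439, 0.025]]
scene bar_mid 0.81 [207, 328] 910 [[0.402, -0.129, -0.001], [0.515, 0.034, 0.116], [0.646, 0.132, 0.121]]
scene cup 0.83 [227, 296] 537 [[0.609, 0.035, 0.073], [0.642, 0.069, 0.121], [0.659, 0.083, 0.129]]
scene tube_stand 0.9 [225, 276] 381 [[0.635, -0.025, 0.071], [0.662, -0.001, 0.098], [0.679, 0.015, 0.134]]
scene tip_box 0.94 [316, 441] 3514 [[0.49, 0.36, 0.001], [0.563, 0.424, 0.073], [0.587, 0.479, 0.077]]
scene timer 0.92 [284, 477] 766 [[0.333, 0.364, 0.001], [0.379, 0.404, 0.021], [0.405, 0.439, 0.025]]
scene spare_rack 0.93 [179, 234] 569 [[0.528, -0.448, -0.002], [0.566, -0.38, 0.032], [0.582, -0.348, 0.066]]
side loader 0.66 [195, 324] 4926 [[0.482, -0.143, 0.007], [0.559, 0.035, 0.068], [0.693, 0.247, 0.12]]
side rack 0.64 [192, 344] 733 [[0.548, -0.071, 0.075], [0
[... 937 characters left out ...]
0.019, 0.097], [0.757, 0.132, 0.133]]
{'time': 0.9, 'q': array([ 9.20720657e-04,  4.97931395e+00,  1.00790336e+01,  9.50984068e+01,
       -8.48117125e-04,  9.00023823e+01]), 'qd': array([-0.00535302,  0.02360925,  0.0759133 , -0.01864093,  0.06103492,
       -0.05948929]), 'joint_efforts': array([-4.31063791e-04, -5.20094097e+01,  4.64859259e+01,  1.32524623e-03,
        1.07257154e-05, -7.33264585e-06]), 'ee_pos': array([5.50010289e-01, 4.61975482e-06, 2.31287516e-01]), 'tcp_rot': array([-9.00008481e+01, -1.31292740e-03, -1.46155836e-03]), 'wrist_force': array([-0.22350359,  0.36624996, -0.12910741]), 'torque': array([ 0.03749062, -0.00675495,  0.02090068]), 'opening': 0.08537703442580286}
```

View images.

View pics/scene0.png

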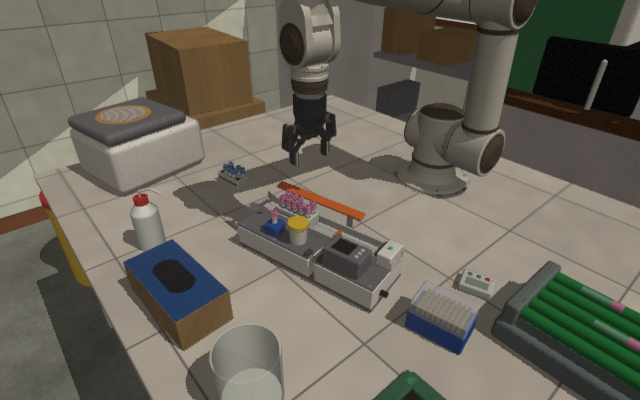

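Run:
```python
from h import *
for c in ["scene","side"]:
    W=np.load(c+"_W.npy")
    # bar: points z .108-.125
    m=np.load(f"m_{c}_bar_mid.npy"); p=W[m]; p=p[(p[:,2]>.106)&(p[:,2]<.126)&(p[:,0]<.57)]
    r=cv2.minAreaRect(p[:,:2].astype(np.float32)); print(c,"bar",len(p),r,p.mean(0))
    vx=cv2.fitLine(p[:,:2].astype(np.float32),cv2.DIST_HUBER,0,.01,.01).ravel(); print(np.degrees(np.arctan2(vx[1],vx[0])),vx)
    s=(p[:,:2]-p[:,:2].mean(0))@vx[:2]; print(p[s.argmin()],p[s.argmax()])
    m=np.load(f"m_{c}_rack.npy"); p=W[m]
    for lo,hi in [(.098,.108),(.13,.14)]:
        q=p[(p[:,2]>lo)&(p[:,2]<hi)]; print("rack",lo,len(q),cv2.minAreaRect(q[:,:2].astype(np.float32)))
    # rails z 0.09
    m=np.load(f"m_{c}_loader.npy"); p=W[m]; q=p[(p[:,2]>.086)&(p[:,2]<.094)]; print("rails",len(q),cv2.minAreaRect(q[:,:2].astype(np.float32)))
```

```text
scene bar 743 ((0.519375205039978, -0.001104399561882019), (0.02906368300318718, 0.275058388710022), 13.943572044372559) [0.51797013 0.01261691 0.11658786]
-76.800186 [ 0.22834763 -0.97357965  0.51988137  0.00472419]
[0.49641573 0.13489993 0.11483738] [ 0.55084157 -0.1349966   0.11674115]
rack 0.098 192 ((0.5832718014717102, -0.011384651064872742), (0.041656747460365295, 0.1063418760895729), 19.473228454589844)
rack 0.13 220 ((0.5803474187850952, -0.010682336986064911), (0.03943962603807449, 0.09635594487190247), 12.632120132446289)
rails 488 ((0.570083737373352, 0.06642164289951324), (0.15688155591487885, 0.41920316219329834), 2.44675612449646)
side bar 480 ((0.5169206857681274, -0.009457826614379883), (0.028387393802404404, 0.26710912585258484), 13.260002136230469) [ 0.51785322 -0.02177697  0.11674285]
-76.5914 [ 0.23189382 -0.9727411   0.5182168  -0.0277872 ]
[0.47722079 0.1183996  0.12010358] [ 0.54261163 -0.14061645  0.11461469]
rack 0.098 213 ((0.5888990759849548, -0.006751507520675659), (0.079573854804039, 0.1183830052614212), 15.326326370239258)
rack 0.13 168 ((0.577360987663269, -0.018704630434513092), (0.03911891579627991, 0.0956437885761261), 14.10193157196045)
rails 286 ((0.5693369507789612, 0.04859606921672821), (0.1527482271194458, 0.4169149398803711), 4.039692401885986)
```

The scene image shows the loader at about (320,245). The orange bar runs from (280,185) to (362,216), the pink rack is at (299,207), the cup at (296,227) and the tube stand at (276,225). The estimated loader yaw is +13.3° and its origin is about (0.5505, 0.109). Next I move above the lane behind the rack, with the jaws at about 50 mm.

```bash
python3 -m jog '[[0.41,0.2,-1.5,0,0,0,1.3],[0.41,0.5,-3,0,0,0,2.66],[0.41,0.74,-3.9,0,0,0,2.66],[0.41,0.74,-3.9,0,0,0,2.66],[0.41,0.74,-3.9,0,0,0,2.66]]'
python3 - <<'E'
from h import *
o=bot.get_obs(); im,d=bot.camera("wrist"); save("wr1.png",im)
from scipy.spatial.transform import Rotation as Ro
m=bot.camera_model("wrist"); T=np.array(m["tool_from_camera"]); v,u=np.mgrid[:400,:640]
P=np.stack([(u-m["cx"])/m["fx"]*d,(v-m["cy"])/m["fy"]*d,d],-1)
Rw=Ro.from_euler("xyz",o["tcp_rot"],degrees=True).as_matrix()
tool=P@T[:3,:3].T+T[:3,3]; W=tool@Rw.T+o["ee_pos"]; W[d<=0]=np.nan; np.save("wr_W.npy",W); np.save("wr_tool.npy",tool)
a=np.radians(13.3); L=np.array([[np.cos(a),np.sin(a)],[-np.sin(a),np.cos(a)]])
for l in ["rack","bar_mid"]:
    for r in bot.regions_of("wrist",l)[:2]:
        p=W[r["pixels"]]; p=p[~np.isnan(p[:,0])]; q=(p[:,:2]-[.5505,.109])@L.T
        print(l,r["conf"],r["point"],np.percentile(np.c_[q,p[:,2]],[2,50,98],axis=0).round(3).tolist())
        for z0,z1 in [(.098,.108),(.11,.125),(.13,.14)]:
            k=(p[:,2]>z0)&(p[:,2]<z1)
            if k.sum()>30: print(z0,cv2.minAreaRect(q[k].astype(np.float32)))
# near points = fingers
k=(d>0)&(tool[...,1]>-.06)&(tool[...,1]<.02); print(k.sum()); 
for s in (1,-1):
    kk=k&(tool[...,0]*s>0); print(s,np.percentile(tool[kk],[0,2,50,98,100],axis=0).round(3).tolist() if kk.sum() else None)
print({k:o[k] for k in("time","ee_pos","tcp_rot","opening","wrist_force")})
E
```

```text
time: 1.4
ee_pos: [0.5684, -0.0976, 0.2311]
tcp_rot: [-90.0, 0.0, 13.2]
wrist_force: [-1.0, 0.2, -0.3]
opening: 0.0507
rack 0.74 [102.7, 357.2] [[-0.023, -0.177, 0.093], [-0.0, -0.125, 0.122], [0.022, -0.081, 0.138]]
0.098 ((0.00034466758370399475, -0.1282794177532196), (0.04806307330727577, 0.10595685988664627), 0.7366784811019897)
0.11 ((-0.0012557581067085266, -0.12808635830879211), (0.03674894943833351, 0.08889178931713104), 0.3376525640487671)
0.13 ((0.00034630298614501953, -0.12773044407367706), (0.038997821509838104, 0.09678994119167328), 0.605596125125885)
bar_mid 0.78 [109.1, 294.0] [[-0.068, -0.235, 0.112], [-0.056, -0.132, 0.119], [-0.043, -0.053, 0.122]]
0.11 ((-0.05616726726293564, -0.14480352401733398), (0.026122650131583214, 0.19090019166469574), 0.23797640204429626)
9990
1 [[0.025, -0.06, -0.013], [0.026, -0.06, -0.01], [0.039, -0.054, 0.007], [0.057, -0.01, 0.013], [0.06, -0.003, 0.014]]
-1 [[-0.058, -0.06, -0.013], [-0.055, -0.06, -0.01], [-0.037, -0.054, 0.007], [-0.024, -0.01, 0.013], [-0.022, -0.003, 0.014]]
{'time': 1.4, 'ee_pos': array([ 0.56840667, -0.09763411,  0.23105981]), 'tcp_rot': array([-8.99750479e+01,  2.29268946e-02,  1.32213942e+01]), 'opening': 0.05072217597017044, 'wrist_force': array([-1.01595287,  0.2468977 , -0.29341506])}
```

View pics/wr1.png

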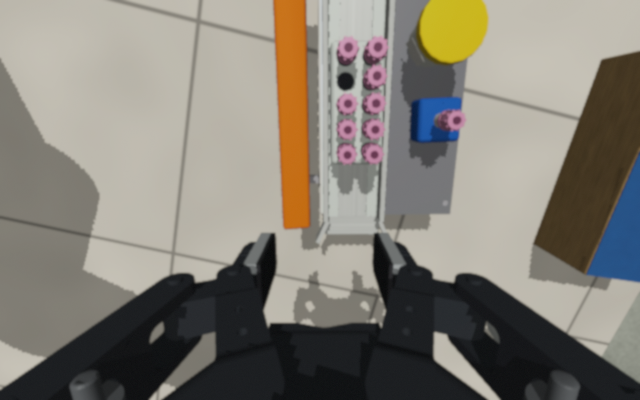

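The wrist picture agrees with the estimate. The rack is at loader (0, −128 mm), its tail (about row 165) lies ahead of the fingertips, the bar is at columns 275–308 and the lane at 325–385. Descending now: the left finger goes onto the bar and the right one into the lane.

```bash
python3 -m jog '[[0.41,0,0,-1,0,0,0],[0.41,0,0,-2,0,0,0],[0.41,0,0,-3,0,0,0],[0.41,0,0,-4,0,0,0],[0.41,0,0,-4,0,0,0]]'; python3 -m jog '[[0.41,0,0,-0.4,0,0,0],[0.41,0,0,-0.8,0,0,0],[0.41,0,0,-1.2,0,0,0],[0.41,0,0,-1.6,0,0,0],[0.41,0,0,-2.0,0,0,0]]';  python3 -m jog '[[0.41,0,0,-0.16,0,0,0],[0.41,0,0,-0.16,0,0,0]]'
python3 - <<'E'
from h import *
a=np.radians(13.3); L=np.array([[np.cos(a),np.sin(a)],[-np.sin(a),np.cos(a)]])
for c in ["scene","side"]:
    im,d=bot.camera(c); W=cloud(c,d)
    save(c+"2.png",cv2.resize(im[130:280,200:440],(800,500)) if c=="side" else cv2.resize(im[130:280,220:460],(800,500)))
    for l in ["bar_mid","rack"]:
        for r in bot.regions_of(c,l)[:1]:
            p=W[r["pixels"]]; p=p[~np.isnan(p[:,0])]; q=(p[:,:2]-[.5505,.109])@L.T
            print(c,l,r["conf"],np.percentile(np.c_[q,p[:,2]],[2,25,50,75,98],axis=0).round(3).tolist())
print(bot.get_obs()["wrist_force"])
E
```

```text
time: 2.05
ee_pos: [0.5668, -0.0963, 0.128]
tcp_rot: [-89.9, 0.3, 13.4]
wrist_force: [-0.1, -0.5, -0.0]
opening: 0.0504
time: 2.55
ee_pos: [0.5683, -0.0977, 0.0815]
tcp_rot: [-90.0, 0.0, 13.3]
wrist_force: [-5.9, -0.7, 7.5]
opening: 0.0501
time: 2.75
ee_pos: [0.5678, -0.0978, 0.0771]
tcp_rot: [-90.0, 0.1, 13.3]
wrist_force: [-4.7, -2.0, 6.9]
opening: 0.0504
scene bar_mid 0.78 [[-0.175, -0.154, -0.001], [-0.069, -0.076, 0.077], [-0.061, -0.033, 0.079], [-0.053, 0.001, 0.08], [0.099, 0.035, 0.083]]
scene rack 0.77 [[-0.019, -0.173, 0.078], [-0.004, -0.146, 0.102], [0.013, -0.12, 0.118], [0.018, -0.083, 0.131], [0.025, -0.072, 0.137]]
side bar_mid 0.89 [[-0.08, -0.236, 0.022], [-0.075, -0.185, 0.076], [-0.068, -0.114, 0.078], [-0.061, -0.031, 0.08], [-0.04, 0.024, 0.082]]
side rack 0.55 [[-0.027, -0.182, 0.072], [-0.02, -0.126, 0.099], [-0.013, -0.097, 0.11], [0.002, -0.09, 0.129], [0.015, -0.06, 0.136]]
[-5.78663604 -1.14540324  6.88541892]
```

View pics/side2.png

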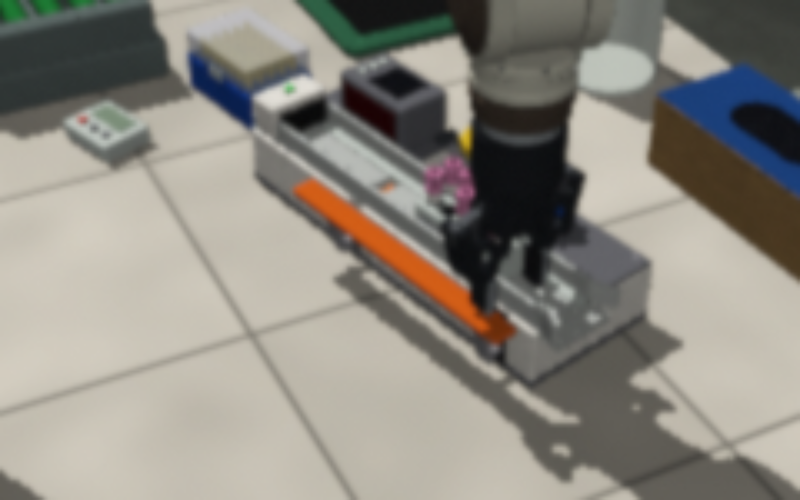

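The side picture shows the bar pressed flat, with the left finger on it near (485,290). The gate plate is down, with only the orange slot at (387,185), and the right finger is in the lane behind the pink rack. Bar z is 0.079, so the gate is at about 0.25 rad. Now pushing along loader +y.

```bash
for i in 1; do python3 -m jog '[[0.41,-0.055,0.234,0,0,0,0],[0.41,-0.11,0.468,0,0,0,0],[0.41,-0.166,0.70,0,0,0,0],[0.41,-0.22,0.936,0,0,0,0],[0.41,-0.276,1.168,0,0,0,0]]'; done
python3 -m jog '[[0.41,-0.055,0.234,0,0,0,0],[0.41,-0.11,0.468,0,0,0,0],[0.41,-0.166,0.70,0,0,0,0],[0.41,-0.22,0.936,0,0,0,0],[0.41,-0.276,1.168,0,0,0,0]]'
python3 - <<'E'
from h import *
a=np.radians(13.3); L=np.array([[np.cos(a),np.sin(a)],[-np.sin(a),np.cos(a)]])
o=bot.get_obs();print("tcp",(o["ee_pos"][:2]-[.5505,.109])@L.T,o["ee_pos"][2],o["wrist_force"])
for c in ["scene","side"]:
    im,d=bot.camera(c); W=cloud(c,d)
    save(c+"3.png",cv2.resize(im[130:280,200:440],(800,500)))
    for l in ["bar_mid","rack"]:
        for r in bot.regions_of(c,l)[:1]:
            p=W[r["pixels"]]; p=p[~np.isnan(p[:,0])]; q=(p[:,:2]-[.5505,.109])@L.T
            print(c,l,r["conf"],np.percentile(np.c_[q,p[:,2]],[2,25,50,75,98],axis=0).round(3).tolist())
E
```

```text
time: 3.55
ee_pos: [0.5627, -0.0694, 0.0785]
tcp_rot: [-90.2, -0.1, 13.3]
wrist_force: [1.8, -6.3, 6.1]
opening: 0.0503
time: 4.05
ee_pos: [0.5559, -0.0402, 0.0785]
tcp_rot: [-90.2, -0.2, 13.3]
wrist_force: [1.4, -6.9, 5.6]
opening: 0.0505
tcp [-0.0290835  -0.14639508] 0.07849109647616662 [ 1.42177951 -6.8684241   5.61717811]
scene bar_mid 0.61 [[-0.077, -0.104, 0.064], [-0.068, -0.039, 0.079], [-0.06, -0.01, 0.08], [-0.053, 0.01, 0.081], [0.1, 0.036, 0.084]]
scene rack 0.71 [[-0.018, -0.132, 0.079], [-0.002, -0.097, 0.102], [0.014, -0.063, 0.117], [0.018, -0.037, 0.131], [0.025, -0.027, 0.137]]
side bar_mid 0.86 [[-0.08, -0.238, 0.02], [-0.075, -0.195, 0.077], [-0.067, -0.119, 0.079], [-0.06, -0.037, 0.08], [-0.037, 0.025, 0.083]]
side rack 0.71 [[-0.026, -0.136, 0.079], [-0.018, -0.129, 0.1], [-0.013, -0.049, 0.106], [-0.0, -0.044, 0.122], [0.01, -0.033, 0.136]]
```

View pics/side3.png

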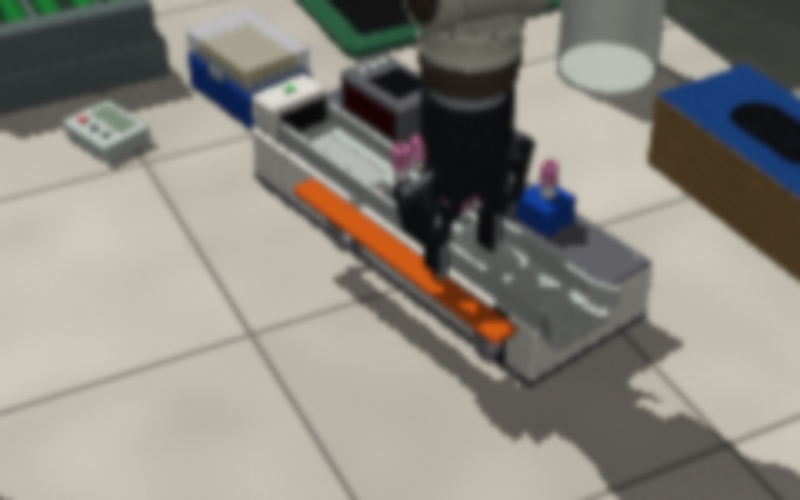

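The rack moves with the finger, tail at about −134 mm, and the bar is still down (finger at (437,260)). I'll keep pushing and lower the tool by about 1.5 mm for margin.

```bash
python3 -m jog '[[0.41,-0.055,0.234,-0.06,0,0,0],[0.41,-0.11,0.468,-0.06,0,0,0],[0.41,-0.166,0.70,-0.06,0,0,0],[0.41,-0.22,0.936,-0.06,0,0,0],[0.41,-0.276,1.168,-0.06,0,0,0]]'
python3 -m jog '[[0.41,-0.055,0.234,0,0,0,0],[0.41,-0.11,0.468,0,0,0,0],[0.41,-0.166,0.70,0,0,0,0],[0.41,-0.22,0.936,0,0,0,0],[0.41,-0.276,1.168,0,0,0,0]]'
python3 - <<'E'
from h import *
a=np.radians(13.3); L=np.array([[np.cos(a),np.sin(a)],[-np.sin(a),np.cos(a)]])
o=bot.get_obs();print("tcp",(o["ee_pos"][:2]-[.5505,.109])@L.T,o["ee_pos"][2],o["wrist_force"])
for c in ["scene","side"]:
    im,d=bot.camera(c); W=cloud(c,d)
    for l in ["bar_mid","rack"]:
        for r in bot.regions_of(c,l)[:1]:
            p=W[r["pixels"]]; p=p[~np.isnan(p[:,0])]; q=(p[:,:2]-[.5505,.109])@L.T
            print(c,l,r["conf"],np.percentile(np.c_[q,p[:,2]],[2,25,50,75,98],axis=0).round(3).tolist())
E
```

```text
time: 4.85
ee_pos: [0.5493, -0.0111, 0.0773]
tcp_rot: [-90.2, -0.2, 13.2]
wrist_force: [1.0, -8.5, 7.2]
opening: 0.0504
time: 5.35
ee_pos: [0.5424, 0.0182, 0.0773]
tcp_rot: [-90.2, -0.2, 13.2]
wrist_force: [2.0, -7.5, 8.5]
opening: 0.0506
tcp [-0.02881353 -0.08654239] 0.07732345696934675 [ 1.98294956 -7.5009665   8.50921137]
scene bar_mid 0.61 [[-0.076, -0.227, 0.061], [-0.067, -0.191, 0.078], [-0.061, -0.003, 0.079], [-0.053, 0.017, 0.08], [0.101, 0.037, 0.082]]
scene rack 0.72 [[-0.014, -0.066, 0.087], [0.0, -0.041, 0.103], [0.015, -0.016, 0.117], [0.019, 0.018, 0.131], [0.026, 0.032, 0.137]]
side bar_mid 0.76 [[-0.08, -0.238, 0.024], [-0.075, -0.197, 0.076], [-0.068, -0.119, 0.078], [-0.062, -0.036, 0.079], [-0.05, 0.022, 0.081]]
side rack 0.64 [[-0.027, -0.077, 0.076], [-0.018, -0.073, 0.095], [-0.013, -0.067, 0.104], [-0.006, 0.012, 0.12], [0.006, 0.025, 0.135]]
```

```bash
python3 -m jog '[[0.41,-0.055,0.234,0,0,0,0],[0.41,-0.11,0.468,0,0,0,0],[0.41,-0.166,0.70,0,0,0,0],[0.41,-0.22,0.936,0,0,0,0],[0.41,-0.276,1.168,0,0,0,0]]'
python3 -m jog '[[0.41,-0.055,0.234,0,0,0,0],[0.41,-0.11,0.468,0,0,0,0],[0.41,-0.166,0.70,0,0,0,0],[0.41,-0.22,0.936,0,0,0,0],[0.41,-0.276,1.168,0,0,0,0]]'
python3 -m jog '[[0.41,-0.037,0.156,0,0,0,0],[0.41,-0.074,0.312,0,0,0,0],[0.41,-0.11,0.468,0,0,0,0],[0.41,-0.147,0.623,0,0,0,0],[0.41,-0.184,0.779,0,0,0,0]]'
python3 - <<'E'
from h import *
a=np.radians(13.3); L=np.array([[np.cos(a),np.sin(a)],[-np.sin(a),np.cos(a)]])
o=bot.get_obs();print("tcp",(o["ee_pos"][:2]-[.5505,.109])@L.T,o["ee_pos"][2],o["wrist_force"])
for c in ["scene","side"]:
    im,d=bot.camera(c); W=cloud(c,d)
    for l in ["bar_mid","rack"]:
        for r in bot.regions_of(c,l)[:1]:
            p=W[r["pixels"]]; p=p[~np.isnan(p[:,0])]; q=(p[:,:2]-[.5505,.109])@L.T
            print(c,l,r["conf"],np.percentile(np.c_[q,p[:,2]],[2,25,50,75,98],axis=0).round(3).tolist())
E
```

```text
time: 6.15
ee_pos: [0.5353, 0.0475, 0.0771]
tcp_rot: [-90.2, -0.2, 13.2]
wrist_force: [1.8, -7.9, 7.9]
opening: 0.0502
time: 6.65
ee_pos: [0.5284, 0.0768, 0.0771]
tcp_rot: [-90.2, -0.2, 13.2]
wrist_force: [1.2, -8.0, 8.0]
opening: 0.0502
time: 7.15
ee_pos: [0.5238, 0.0962, 0.0771]
tcp_rot: [-90.2, -0.2, 13.2]
wrist_force: [2.6, -8.3, 8.5]
opening: 0.0505
tcp [-0.0289399 -0.006292 ] 0.07706787798526842 [ 2.60097666 -8.30916913  8.49215731]
scene bar_mid 0.75 [[-0.173, -0.305, -0.001], [-0.068, -0.202, 0.076], [-0.058, -0.16, 0.079], [-0.052, -0.115, 0.08], [0.1, 0.002, 0.088]]
scene rack 0.93 [[-0.014, 0.015, 0.093], [-0.002, 0.039, 0.104], [0.015, 0.064, 0.121], [0.018, 0.098, 0.132], [0.024, 0.112, 0.137]]
side bar_mid 0.84 [[-0.08, -0.237, 0.021], [-0.075, -0.194, 0.076], [-0.068, -0.12, 0.078], [-0.06, -0.043, 0.079], [-0.039, 0.025, 0.081]]
side rack 0.54 [[-0.026, 0.003, 0.075], [-0.019, 0.007, 0.093], [-0.014, 0.012, 0.102], [-0.009, 0.022, 0.119], [0.005, 0.1, 0.135]]
```

```bash
python3 -m jog '[[0.41,-0.015,0.062,0,0,0,0],[0.41,-0.029,0.125,0,0,0,0],[0.41,-0.044,0.187,0,0,0,0],[0.41,-0.055,0.234,0,0,0,0],[0.41,-0.055,0.234,0,0,0,0]]'
python3 -m jog '[[0.41,-0.01,0.04,0,0,0,0],[0.41,-0.02,0.08,0,0,0,0],[0.41,-0.02,0.08,0,0,0,0]]'
```

```text
time: 7.95
ee_pos: [0.5224, 0.1022, 0.0771]
tcp_rot: [-90.1, -0.2, 13.3]
wrist_force: [2.0, -6.3, 8.2]
opening: 0.0505
time: 8.25
ee_pos: [0.5224, 0.1024, 0.0771]
tcp_rot: [-90.4, -0.2, 13.1]
wrist_force: [4.4, -16.0, 8.3]
opening: 0.0506
```

```bash
python3 -m jog '[[0.41,-0.01,0.04,0,0,0,0],[0.41,-0.02,0.08,0,0,0,0],[0.41,-0.02,0.08,0,0,0,0]]'
python3 - <<'E'
from h import *
a=np.radians(13.3); L=np.array([[np.cos(a),np.sin(a)],[-np.sin(a),np.cos(a)]])
o=bot.get_obs();print("tcp",(o["ee_pos"][:2]-[.5505,.109])@L.T,o["ee_pos"][2],o["wrist_force"])
im,d=bot.camera("scene"); W=cloud("scene",d); save("s5.png",cv2.resize(im[150:320,220:460],(800,567)))
r=bot.regions_of("scene","rack")[0]; p=W[r["pixels"]]; p=p[~np.isnan(p[:,0])]; q=(p[:,:2]-[.5505,.109])@L.T
print(np.percentile(np.c_[q,p[:,2]],[2,50,98],axis=0).round(3))
for z0,z1 in [(.098,.108),(.13,.14)]:
    k=(p[:,2]>z0)&(p[:,2]<z1); print(cv2.minAreaRect(q[k].astype(np.float32)))
E
```

```text
time: 8.55
ee_pos: [0.5225, 0.1027, 0.0774]
tcp_rot: [-90.6, -0.2, 13.0]
wrist_force: [6.7, -25.7, 8.8]
opening: 0.0504
tcp [-0.02864549  0.00033087] 0.0773515434336686 [  6.73570503 -25.65046599   8.82844698]
[[-0.015  0.019  0.099]
 [ 0.015  0.07   0.122]
 [ 0.025  0.117  0.137]]
((-0.0077346377074718475, 0.06353898346424103), (0.11699388176202774, 0.07332228869199753), 81.31590270996094)
((0.0026296284049749374, 0.06466611474752426), (0.09858345240354538, 0.03862053155899048), 89.36048889160156)
```

View pics/s5.png

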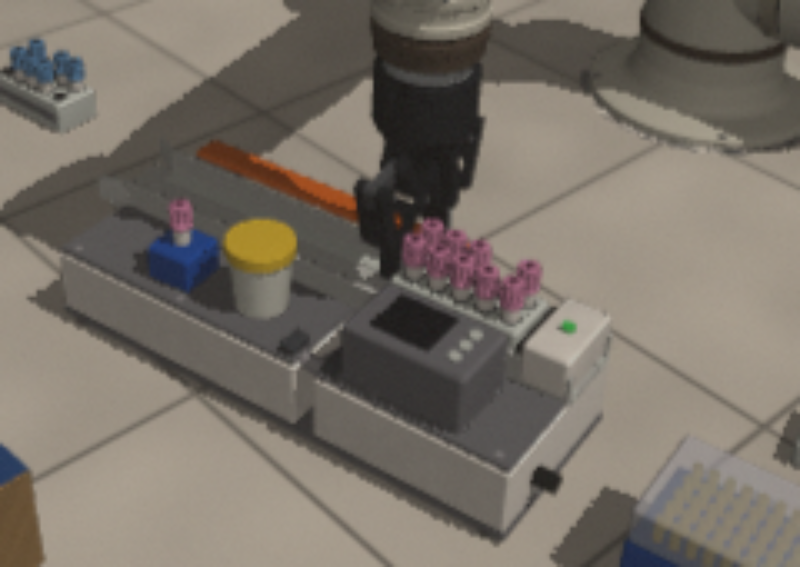

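The rack stands in the bay against the white end stop (about (530,330)), and the gate bar is still down. The push force rises without motion, so it is home. Backing off slightly, then lifting straight up.

```bash
python3 -m jog '[[0.41,0.03,-0.12,0,0,0,0],[0.41,0.06,-0.25,0,0,0,0],[0.41,0.08,-0.35,0,0,0,0],[0.41,0.08,-0.35,0,0,0,0]]'
python3 -m jog '[[0.41,0,0,0.4,0,0,0],[0.41,0,0,0.8,0,0,0],[0.41,0,0,1.2,0,0,0],[0.41,0,0,1.6,0,0,0],[0.41,0,0,2,0,0,0]]'
python3 -m jog '[[0.41,0,0,1,0,0,0],[0.41,0,0,2,0,0,0],[0.41,0,0,3,0,0,0],[0.41,0,0,4,0,0,0],[0.41,0,0,4,0,0,0]]'
python3 -m jog '[[0.41,-1,-1,0,0,0,0],[0.41,-2,-2,0,0,0,0],[0.41,-3,-3,0,0,0,0],[0.41,-3,-3,0,0,0,0],[0.41,-3,-3,0,0,0,0]]'
python3 - <<'E'
from h import *
a=np.radians(13.3); L=np.array([[np.cos(a),np.sin(a)],[-np.sin(a),np.cos(a)]])
for c in ["scene","side"]:
    im,d=bot.camera(c); W=cloud(c,d); save(c+"6.png",cv2.resize(im[130:320,200:460],(800,585)))
    for l in ["bar_mid","rack","cup","tube_stand"]:
        for r in bot.regions_of(c,l)[:1]:
            p=W[r["pixels"]]; p=p[~np.isnan(p[:,0])]; q=(p[:,:2]-[.5505,.109])@L.T
            print(c,l,r["conf"],np.percentile(np.c_[q,p[:,2]],[2,50,98],axis=0).round(3).tolist())
            if l=="rack":
                k=p[:,2]>.13; print(cv2.minAreaRect(q[k].astype(np.float32)))
print(bot.get_obs()["wrist_force"])
E
```

```text
time: 9.05
ee_pos: [0.523, 0.0988, 0.0769]
tcp_rot: [-89.9, -0.2, 13.3]
wrist_force: [-0.2, 3.6, 7.2]
opening: 0.0503
time: 9.55
ee_pos: [0.5215, 0.0981, 0.1263]
tcp_rot: [-90.0, 0.1, 13.3]
wrist_force: [-0.5, 0.0, -1.1]
opening: 0.05
time: 10.05
ee_pos: [0.5225, 0.0983, 0.2291]
tcp_rot: [-90.0, -0.2, 13.3]
wrist_force: [-0.1, 0.0, -1.0]
opening: 0.0502
time: 10.55
ee_pos: [0.4466, 0.0229, 0.2255]
tcp_rot: [-90.0, 0.0, 13.2]
wrist_force: [-0.2, -0.2, -0.9]
opening: 0.0503
scene bar_mid 0.88 [[-0.222, -0.236, -0.001], [-0.053, -0.089, 0.116], [0.098, 0.035, 0.121]]
scene rack 0.98 [[-0.015, 0.019, 0.096], [0.015, 0.07, 0.121], [0.026, 0.118, 0.137]]
((0.0030648447573184967, 0.06579500436782837), (0.09725136309862137, 0.038497306406497955), 88.79505157470703)
scene cup 0.72 [[0.046, -0.09, 0.072], [0.08, -0.06, 0.121], [0.094, -0.044, 0.129]]
scene tube_stand 0.85 [[0.058, -0.155, 0.072], [0.083, -0.132, 0.098], [0.097, -0.118, 0.134]]
side bar_mid 0.69 [[-0.072, -0.235, 0.057], [-0.06, -0.102, 0.116], [0.004, 0.018, 0.12]]
side rack 0.93 [[-0.026, 0.008, 0.077], [-0.013, 0.04, 0.105], [0.024, 0.107, 0.136]]
((-0.0473385751247406, 0.0007466226816177368), (0.23499639332294464, 0.07700066268444061), 53.35446548461914)
side cup 0.73 [[0.042, -0.098, 0.068], [0.058, -0.082, 0.117], [0.094, -0.046, 0.129]]
side tube_stand 0.52 [[0.053, -0.163, 0.077], [0.066, -0.147, 0.097], [0.086, -0.128, 0.131]]
[-0.38088873  0.31250941 -0.07523197]
```

View pics/scene6.png

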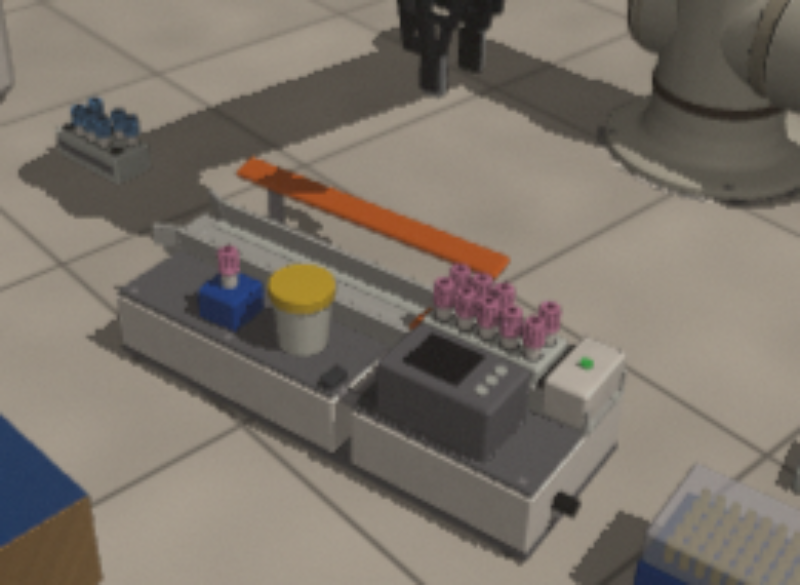

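View pics/side6.png

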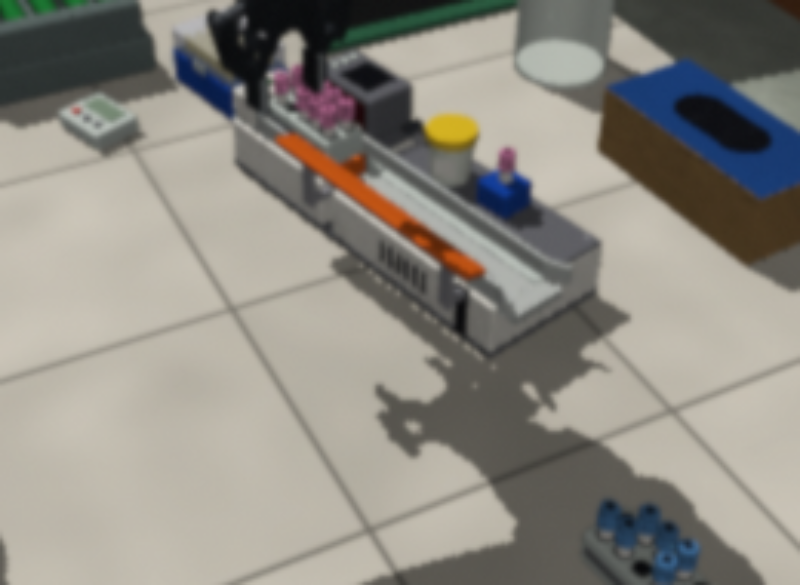

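Both pictures show the rack in the bay against the stop, the bar back up, and the orange gate standing behind the rack (scene (420,318), side (355,160)). The bystanders are in place.

```bash
python3 -c "
from workcell import bot
print(bot.job_done())"
```

```text
the job is handed in; nothing more can be done
None
```

The rack is loaded, and I handed the job in at about 10.7 s of the 38 s allowed; handing in reports no verdict.

**What I did:** I pressed the bar with the left fingertip to about z = 0.079 m (gate about 0.25 rad). I pushed the rack along the lane with the right finger until the push force rose to about 26 N with no further motion. Then I backed off a few millimetres and lifted straight up, so the gate sprang up behind the rack.

**Last checks:**
- **Rack:** from the scene camera it is at loader x about +3 mm, y about +66 mm. Home is +67 mm.
- **Gate:** the bar is back at its shut height (about 0.117 m), and both pictures show the gate standing behind the rack.
- **Bystanders:** the cup and tube stand read as unmoved. The timer, tip box and spare rack were only checked by eye in the pictures.
- **Robot:** it is clear of everything, with wrist force about 0.

**Disagreement:** in the last check, the side camera's outline fit for the rack was useless. Its region took in other surfaces, and the gripper was in front of the rack. I relied on the scene camera, the pictures and the contact force instead.

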